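# Fit the guide plate on the strap jig's hidden pin and hold it down

## Robot

A 7-joint arm with a two-finger parallel gripper is mounted at the origin on the work surface. World frame = base frame: x ahead of the robot, y to its left, z up, the work surface at z = 0. Lengths are in m, angles in rad, forces in N, time in s.
With the tool pointing down it reaches from about 0.4 to 0.85 m from the base axis. Payload 10.4 kg.
Tool frame: the origin (TCP) lies midway between the tips of the shut fingers; the grasp point (between the pads) lies 19 mm behind it; z points along the fingers, y is the line along which they close (so a half turn about z gives the same grasp; the last joint's range is limited). The gripper opens to 87 mm and grips with 3 to 60 N. Pads are 19 mm wide; open, the fingers measure 117 mm over their backs; the gripper's body (75 mm by 190 mm) begins 51 mm behind the grasp point.
Start: joints at [1.156, 0.332, -0.065, 1.46, 0.022, 1.35, -0.088], TCP at [0.239, -0.578, 0.223] pointing down, gripper open.
Joint ranges: [-2.6, 2.6], [-0.5, 2.12], [-1.47, 1.34], [0.16, 2.42], [-1.27, 4.41], [0.06, 2.06], [-2.6, 2.6]. Speed limits (rad/s): [2.22, 2.22, 2.79, 2.79, 3.14, 3.14, 3.14].

## Interface

Orientations are given as a unit quaternion [x, y, z, w].
In Python, from bench import r gives the robot as it stands.
- The arm moves only by the tool arm_command, never from a script. Its arguments are lists of equal length, an entry for each row: "xyz": the shift along the world's x, y, z in m, a list of three; "rot": the turn, a rotation vector about the world's x, y, z in rad, a list of three. In form: {"xyz": [[tx, ty, tz], ...], "rot": [[ax, ay, az], ...]}. A call has 1 to 20 rows; each row is the pose to reach, as a shift and turn from the pose commanded when the call began; what a row does not reach only later rows make up. A row lasts 1/12 s, in which the tool goes at most 41.7 mm and 7.16 degrees, less where a joint would pass 70% of its speed; a pose out of reach is approached as far as the arm can. A call with a gripper value outside its range is refused whole. "grip" is the opening, from 0 (shut) to 1 (fully open), set as the call begins (left out, the last holds). The fingers move at their own pace and stop on an object; "squeeze" is the grip in N (left out, the last holds). Time passes only in rows, so rows that repeat a pose let the fingers close. It gives the time, the measured TCP pose, the force, the opening and the grip force at its end, in the units of the state.
- r.read_state(): the state, without advancing time (a new reading comes with each control period).
- r.camera(name): name is "side" or "top" or "wrist"; returns the picture (384x512x3 uint8, red, green, blue); there is no depth.
- r.camera_model(name): a dict with "fx", "fy", "cx", "cy" (pixels), "T" (4x4, takes a point from camera to world coordinates). Camera axes: x right, y up, looking along -z (the intrinsics and any distortion apply to the point x, -y, -z); pixel columns grow to the right and rows downward; lengths in m; the calibration is good to about 2 mm. A picture is of the moment at which its call begins: read the wrist's pose just before it. camera_model takes no time and is no camera call; for the wrist camera it gives the pose at the moment of the call.
- r.close_job(): hands the job in; it is judged then, once.
Trained networks look in the newest picture that a camera, given by its name, has taken for a name from the list of things; names that differ only in an ending like _2 or _b are one class to them, and where a whole thing is asked for, a point or a joint stands for the part that bears it (a point fixed in the world has none). Each returns a list of dicts, best first, with "conf" (0 to 1); they miss things now and then, are a little off and sometimes report something else, mostly with a low value. They report only what shows in the picture. A call takes as long as a camera call. They do not tell look-alikes from the thing itself.
- r.look_for(label, camera): "at" ([x, y, z] in m, in the coordinates of the camera as it stood for that picture, good to about 4 mm: the middle of the surface that is visible of it).
- r.spot_point(label, camera): "at" ([x, y, z] in m, in the coordinates of the camera as it stood for that picture, good to about 4 mm: a listed point, or the origin of a listed thing).
The state is a dict: "time": time; "joint_positions": joint angles; "joint_vel": joint speeds; "joint_torque": joint torques, N m; "ee_pos": TCP position; "eef_rot": TCP orientation; "ft_force": force on the tool from outside, world axes, zero at the start; "torque": the same for the moment, N m; "width": finger opening in m; "grip_force": force on a finger pad.
Only numpy, scipy, OpenCV 4.12 (cv2) and the standard library are available. Lean on these libraries where they do the work, as an engineer would, in place of code of your own. Each camera call takes 0.05 s, during which the arm holds its last target. There are 200 camera calls.

## Task

Take the oblong plate with the hole in it by its wooden handle and slide it, hole end first, between the jig's guide rails and in under the bridge until its hole drops over the locating pin hidden there. Then press the plate down against the springs until it lies flat on the brass bed and the bed is fully down, and finish while still holding it pressed down like that. Leave the square plate and the other things on the table where they are.

Things in the scene. Friction and masses are not known exactly. Their poses are not given: they have to be found in the camera images.
- guide_plate: loose aluminium plate to fit, 130 (x) x 60 (y) x 12 thick, flat on the table, 0.2 to 0.37 kg. Origin: centre of its underside; x points to the hole end, z up. A round through hole of 14 diameter has its axis at x = +45. A dark wooden upright handle, 44 (x) x 18 (y) x 50 tall, stands on the plate's top centred at x = -20, y = 0; its top is 62 above the underside.
- plate_hole (a point): centre of the hole's lower mouth, on the underside of the guide plate (plate frame +45, 0, 0 mm)
- plate_handle (a point): point in the middle of the handle, 42 above the plate's underside (plate frame -20, 0, +42 mm), 20 below the handle's top; grip it across its 18 mm, along the plate's y
- jig: fixed steel strap jig, foot 250 (x) x 130 (y) x 10. Origin: centre of the foot's underside, on the table; the plate slides in towards its +x, hole end first; z up. Two guide rails, tops 43 above the table, leave a channel 63 wide from x = 0 to +105, flared to about 80 wide at x = -42. No end stop: only the pin stops the plate. Behind the bridge the channel is open.
- bridge (a point): centre of the bridge's underside, 58 above the table (jig frame +60, 0, +58 mm). The bridge spans the channel, jig x = +35 to +85, top 69 above the table, with a round bush 32 across on it up to 83. Axes as the jig's.
- pin_tip (a point): tip of the fixed upright pin under the middle of the bridge (jig frame +60, 0, +37 mm). Pin 10 in diameter, narrowing to 5 over its last 2.5; it stands 7 above the resting bed, so the plate must come in with its underside more than 37 above the table (its top below 58) and sinks 7 when the hole is over the pin. Axes as the jig's.
- bed (a joint): travel of the sprung brass bed, in m: 0 at rest (top face 30 above the table), 0.008 fully down on its stop (top face 22 above the table). Springs: it starts to yield at about 6 N and is fully down at about 13 N of downward load (the plate's own weight of 2 to 4 N counts in); it springs back when let go.
- bed_top (a point): centre of the brass bed's top face (200 long in x, 58 wide), straight above the jig's origin; moves with the bed
- press_plate: the look-alike, not needed: square plate 80 x 80 x 12 without a hole, same wooden handle at its centre; origin at the centre of its underside
- tape_roll: cardboard ring, 70 across, 30 high, lying flat; bystander
- thread_spool: wooden spool standing, 50 across, 62 high; bystander
- dye_jar: amber glass jar, 60 across, 75 high; bystander
- glue_can: steel can, 72 across, 85 high; bystander
- mallet: hammer lying on the table; bystander
- beveller: screwdriver-like hand tool lying on the table; bystander
- setting_block: steel block 45 x 45 x 30 high; bystander
Not all that is in view belongs to the job. Leave any red or turquoise look-alike of the guide_plate alone.

How it is judged:
On the way:
1. the guide plate has dropped over the pin under the bridge (horizontal distance between plate_hole and pin_tip below 0.004 m and z of plate_hole in the frame of pin_tip below -0.004 m and angle between guide_plate's own z axis and vertical below 0.06 rad), for 0.1 s.
At the end, for the whole second after the job is handed in: The guide plate's hole is over the pin (axes within 4 mm), the plate lies level (0.06 rad), along the channel (0.08 rad), its hole mouth at least 10.5 mm below the pin's tip, the bed at least 6.5 mm down, all still, and the robot is touching the plate with more than 2 N, holding it down (all of step 1 and angle between the x axis of guide_plate and the x axis of jig, either way round below 0.08 rad and value of joint bed above 0.0065 m and z of plate_hole in the frame of pin_tip below -0.0105 m and contact force between any of the fingers, the arm and guide_plate above 2 N and linear speed of guide_plate below 0.01 m/s); the arm keeps its last pose, push and grip.
It fails at once if a bystander is shoved aside (over 25 mm) (distance of any of press_plate, tape_roll, thread_spool, dye_jar, glue_can, mallet, beveller, setting_block from where it was at the start of the episode above 0.025 m).
It also fails if it takes over 51 s, if anything falls off the work surface, if the arm or the gripper's body presses on something with over 40 N, if the wrist force passes 120 N, or if a joint passes its speed limit or range.

## Working session

There is one attempt and no reset: what is moved stays moved. The work goes in short steps, Python scripts to look and compute and a tool call to move; the robot and the scene stay as the last step left them, time stands still between calls to the robot, and variables do not carry over. Pictures are saved under pics/ and viewed, at most 10 in all, crops included, and the job is handed in when it is done.

Besides the shell and the picture viewer there is one more tool, called after "Request:" as name(argument=value, ...) on one line, values as JSON. arm_command: Moves the arm, as the interface text tells. Its arguments: {"type":"object","properties":{"xyz":{"type":"array"},"rot":{"type":"array"},"grip":{"type":"number"},"squeeze":{"type":"number"}},"required":["xyz","rot"]}

```bash
mkdir -p pics; cat > h.py <<'E'
import numpy as np, cv2
from bench import r
def save(c,n):
    im=r.camera(c); cv2.imwrite(f'pics/{n}.png',im[:,:,::-1]); return im
def w(c,p,T=None):
    T=np.array(r.camera_model(c)['T']) if T is None else T
    return (T@np.r_[p,1])[:3]
def ray(c,u,v,z):
    m=r.camera_model(c);T=np.array(m['T'])
    d=T[:3,:3]@np.array([(u-m['cx'])/m['fx'],-(v-m['cy'])/m['fy'],-1]);o=T[:3,3]
    return o+d*(z-o[2])/d[2]
def px(c,p):
    m=r.camera_model(c);q=np.linalg.inv(np.array(m['T']))@np.r_[p,1]
    return m['cx']+m['fx']*q[0]/-q[2], m['cy']-m['fy']*q[1]/-q[2]
E
python3 - <<'E'
from h import *
np.set_printoptions(precision=3,suppress=True)
a=save('top','top1')
for l in ['guide_plate','plate_hole','plate_handle','jig','bridge','pin_tip','bed_top','press_plate']:
    for d in r.spot_point(l,'top')[:4]:
        p=w('top',d['at']); print(l,round(d['conf'],2),p,np.round(px('top',p)))
b=save('side','side1')
for l in ['guide_plate','plate_hole','plate_handle','jig','bridge']:
    for d in r.spot_point(l,'side')[:4]:
        p=w('side',d['at']); print(l,round(d['conf'],2),p,np.round(px('side',p)))
s=r.read_state();print({k:s[k] for k in ('time','ee_pos','eef_rot','width')}, r.camera_model('top'))
E
```

```text
guide_plate 0.75 [ 0.317 -0.401 -0.001] [387. 262.]
guide_plate 0.7 [ 0.319 -0.192 -0.   ] [323. 261.]
guide_plate 0.6 [ 0.487 -0.139 -0.003] [306. 211.]
plate_hole 0.81 [ 0.315 -0.148 -0.002] [310. 263.]
plate_hole 0.69 [ 0.534 -0.116 -0.001] [299. 197.]
plate_hole 0.66 [ 0.287 -0.363  0.002] [376. 271.]
plate_hole 0.26 [ 0.568  0.191 -0.001] [208. 187.]
plate_handle 0.95 [ 0.472 -0.146  0.043] [310. 213.]
plate_handle 0.85 [ 0.326 -0.418  0.043] [396. 258.]
plate_handle 0.68 [ 0.32  -0.208  0.039] [330. 260.]
jig 0.89 [0.571 0.191 0.002] [208. 186.]
bridge 0.72 [0.626 0.206 0.055] [202. 167.]
bridge 0.46 [ 0.4    0.369 -0.003] [153. 237.]
pin_tip 0.75 [0.626 0.205 0.034] [203. 168.]
pin_tip 0.72 [ 0.782 -0.099  0.002] [293. 126.]
bed_top 0.69 [0.567 0.187 0.032] [208. 185.]
press_plate 0.72 [ 0.475 -0.355  0.001] [371. 214.]
press_plate 0.6 [ 0.567  0.19  -0.003] [208. 187.]
press_plate 0.4 [ 0.766 -0.261  0.003] [340. 131.]
press_plate 0.31 [0.625 0.209 0.057] [201. 167.]
guide_plate 0.89 [ 0.495 -0.137 -0.   ] [296. 189.]
guide_plate 0.89 [ 0.313 -0.396 -0.001] [375. 177.]
guide_
[... 252 characters left out ...]
ole 0.26 [ 0.67  -0.392  0.001] [294. 149.]
plate_handle 0.92 [ 0.321 -0.212  0.048] [353. 185.]
plate_handle 0.66 [ 0.47  -0.141  0.043] [304. 180.]
plate_handle 0.59 [ 0.323 -0.411  0.048] [376. 163.]
jig 0.71 [ 0.564  0.19  -0.   ] [218. 225.]
bridge 0.61 [0.623 0.206 0.061] [199. 203.]
{'time': 0.75, 'ee_pos': array([ 0.239, -0.578,  0.223]), 'eef_rot': array([0.981, 0.195, 0.   , 0.   ]), 'width': 0.08726678708963483} {'fx': 474.41245267935824, 'fy': 474.41245267935824, 'cx': 260.3774299533988, 'cy': 191.9674214660436, 'T': array([[-0.004,  0.982, -0.191,  0.246],
       [-1.   , -0.002,  0.01 ,  0.029],
       [ 0.009,  0.191,  0.982,  1.568],
       [ 0.   ,  0.   ,  0.   ,  1.   ]])}
```

View pics/top1.png

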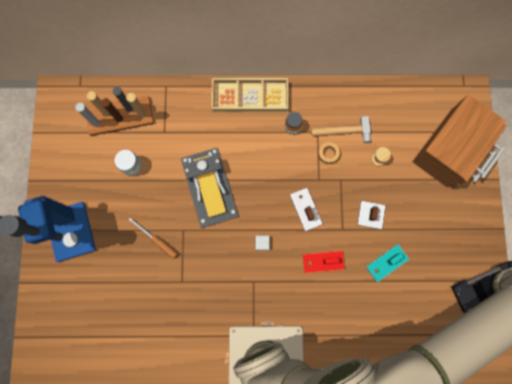

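View pics/side1.png

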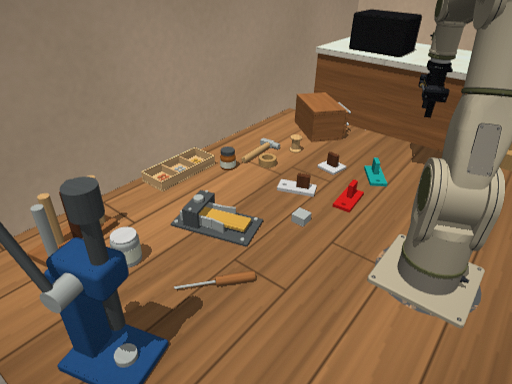

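```bash
python3 - <<'E'
import cv2
a=cv2.imread('pics/top1.png')
cv2.imwrite('pics/crop.png',cv2.resize(a[135:285,175:415],None,fx=3.3,fy=3.3,interpolation=cv2.INTER_CUBIC))
E
```

```text
(no output)
```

View pics/crop.png

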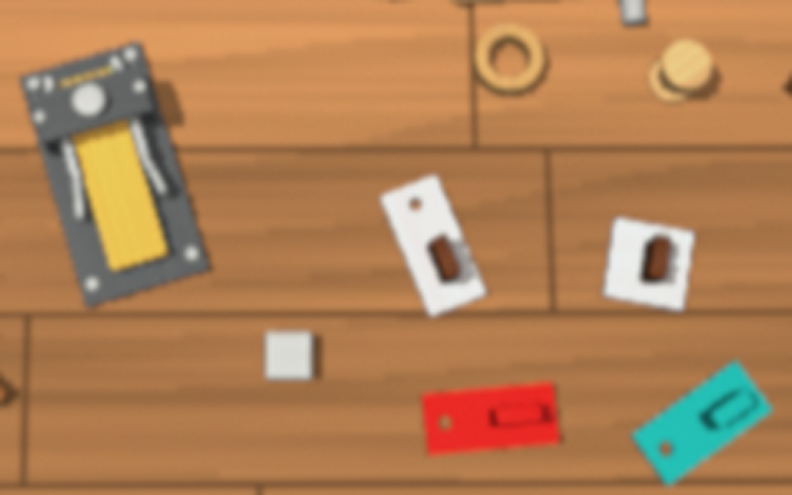

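top1 shows the jig (brass bed and bridge) around (208,187). There are four plates: aluminium oblong with hole (306,209), aluminium square without hole (371,214), red (323,261) and turquoise (388,262). The crop confirms that (306,209) is the guide plate: oblong aluminium, hole at one end, dark wooden handle.

Request:
arm_command(xyz=[[0.02,0.037,0.01],[0.04,0.074,0.02],[0.06,0.11,0.03],[0.08,0.148,0.03],[0.1,0.185,0.03],[0.12,0.222,0.03],[0.14,0.26,0.03],[0.16,0.3,0.03],[0.18,0.337,0.03],[0.2,0.375,0.03],[0.22,0.41,0.03],[0.231,0.434,0.03],[0.231,0.434,0.03],[0.231,0.434,0.03],[0.231,0.434,0.03]], rot=[[0,0,0],[0,0,0],[0,0,0],[0,0,0],[0,0,0],[0,0,0],[0,0,0],[0,0,0],[0,0,0],[0,0,0],[0,0,0],[0,0,0],[0,0,0],[0,0,0],[0,0,0]], grip=1)

```text
time: 2.0
ee_pos: [0.4695, -0.1442, 0.2526]
eef_rot: [0.981, 0.195, -0.0, 0.0]
ft_force: [0.5, -0.4, 0.6]
width: 0.0869
grip_force: 0.0
```

```bash
python3 - <<'E'
from h import *
np.set_printoptions(precision=4,suppress=True)
s=r.read_state();print(s['time'],s['ee_pos'],s['eef_rot'])
T=np.array(r.camera_model('wrist')['T'])
save('wrist','w1');print(T, r.camera_model('wrist')['fx'])
for l in ['guide_plate','plate_hole','plate_handle']:
    for d in r.spot_point(l,'wrist')[:3]:
        p=w('wrist',d['at'],T); print(l,round(d['conf'],2),p,np.round(px('wrist',p)))
E
```

```text
2.0 [ 0.4695 -0.1442  0.2526] [ 0.9809  0.1946 -0.0001  0.0002]
[[ 0.3818  0.8859  0.2636  0.5428]
 [-0.9242  0.3661  0.1083 -0.1139]
 [-0.0006 -0.285   0.9585  0.4159]
 [ 0.      0.      0.      1.    ]] 285.22961651755804
guide_plate 0.84 [ 0.3129 -0.3981 -0.0008] [354. 299.]
guide_plate 0.82 [ 0.4918 -0.1362  0.0014] [253. 145.]
guide_plate 0.67 [ 0.3202 -0.186   0.0019] [241. 255.]
plate_hole 0.84 [ 0.5301 -0.1204  0.001 ] [253. 115.]
plate_hole 0.76 [ 0.3185 -0.1455  0.0037] [217. 247.]
plate_hole 0.62 [ 0.2888 -0.364  -0.0001] [330. 304.]
plate_handle 0.86 [ 0.3228 -0.2053  0.0446] [253. 272.]
plate_handle 0.73 [ 0.4715 -0.1441  0.0435] [253. 166.]
plate_handle 0.3 [ 0.5301 -0.1248 -0.0004] [256. 116.]
```

View pics/w1.png

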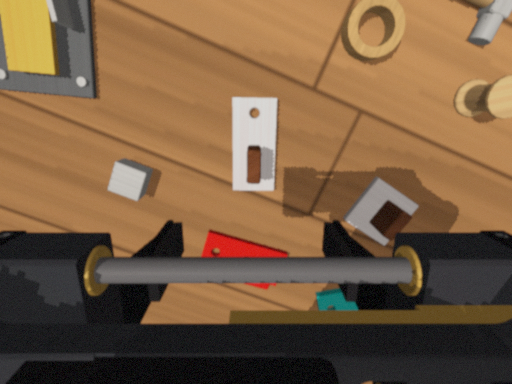

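The wrist view shows the guide plate upright in the image, corners (232,97) to (277,190), hole (254,113) and handle (254,165). I'll get its pose from the outline.

```bash
cat >> h.py <<'E'
def rect(im,c,seed,z,lo,hi):
    hsv=cv2.cvtColor(im,cv2.COLOR_RGB2HSV); m=cv2.inRange(hsv,lo,hi)
    n,lab=cv2.connectedComponents(m); k=lab[seed[1],seed[0]]
    cs,_=cv2.findContours((lab==k).astype('u1'),cv2.RETR_EXTERNAL,cv2.CHAIN_APPROX_NONE)
    P=np.array([ray(c,u+.0,v+.0,z)[:2] for u,v in max(cs,key=len)[:,0]],dtype='f4')
    b=cv2.boxPoints(cv2.minAreaRect(P*1000)); e=sorted([b[1]-b[0],b[2]-b[1]],key=np.linalg.norm)[1]
    return b.mean(0),cv2.minAreaRect(P*1000)[1],np.degrees(np.arctan2(e[1],e[0]))
E
python3 - <<'E'
from h import *
im=cv2.imread('pics/w1.png')[:,:,::-1].copy()
print(im[130,240],im[300,240],im[180,270])
print(rect(im,'wrist',(240,130),0.012,(0,0,150),(179,50,255)))
E
```

```text
[216 210 207] [171 124  80] [213 207 205]
(array([ 492.12134, -136.73178], dtype=float32), (131.11363220214844, 61.6010856628418), np.float32(21.420828))
```

Request:
arm_command(xyz=[[0.003,0,-0.035],[0.003,0,-0.07],[0.003,0,-0.105],[0.003,0,-0.14],[0.003,0,-0.17],[0.003,0,-0.195],[0.003,0,-0.215],[0.003,0,-0.228],[0.003,0,-0.228],[0.003,0,-0.228]], rot=[[0,0,0],[0,0,0],[0,0,0],[0,0,0],[0,0,0],[0,0,0],[0,0,0],[0,0,0],[0,0,0],[0,0,0]])

```text
time: 3.03
ee_pos: [0.4722, -0.1441, 0.0244]
eef_rot: [0.981, 0.194, -0.0, -0.0]
ft_force: [0.3, 0.7, 0.9]
width: 0.087
grip_force: 0.0
```

Request:
arm_command(xyz=[[0,0,0],[0,0,0],[0,0,0],[0,0,0],[0,0,0],[0,0,0],[0,0,0],[0,0,0],[0,0,0],[0,0,0]], rot=[[0,0,0],[0,0,0],[0,0,0],[0,0,0],[0,0,0],[0,0,0],[0,0,0],[0,0,0],[0,0,0],[0,0,0]], grip=0, squeeze=40)

```text
time: 3.87
ee_pos: [0.4727, -0.1437, 0.0245]
eef_rot: [0.981, 0.195, -0.0, 0.0]
ft_force: [-0.1, 1.2, 1.4]
width: 0.0286
grip_force: 0.0
```

Request:
arm_command(xyz=[[0,0,0],[0,0,0],[0,0,0],[0,0,0],[0,0,0],[0,0,0],[0,0,0.02],[0,0,0.045],[0,0,0.07],[0,0,0.1],[0,0,0.13],[0,0,0.15],[0,0,0.15],[0,0,0.15]], rot=[[0,0,0],[0,0,0],[0,0,0],[0,0,0],[0,0,0],[0,0,0],[0,0,0],[0,0,0],[0,0,0],[0,0,0],[0,0,0],[0,0,0],[0,0,0],[0,0,0]])

```text
time: 5.03
ee_pos: [0.4729, -0.1437, 0.175]
eef_rot: [0.981, 0.195, 0.001, 0.001]
ft_force: [-0.3, 0.0, -4.0]
width: 0.0177
grip_force: 39.9
```

```bash
python3 - <<'E'
from h import *
np.set_printoptions(precision=4,suppress=True)
s=r.read_state();print(s['time'],s['ee_pos'],s['eef_rot'],s['width'],s['grip_force'])
T=np.array(r.camera_model('wrist')['T'])
im=save('wrist','w2')
for l in ['plate_hole','plate_handle','guide_plate','jig','bridge','pin_tip','bed_top']:
    for d in r.spot_point(l,'wrist')[:2]:
        p=w('wrist',d['at'],T); print(l,round(d['conf'],2),p,np.round(px('wrist',p)))
E
```

```text
5.0333 [ 0.4729 -0.1437  0.175 ] [0.9809 0.1946 0.0005 0.0005] 0.01772561223583332 39.91592567588668
plate_hole 0.82 [ 0.532  -0.1211  0.152 ] [256. 130.]
plate_handle 0.94 [ 0.4719 -0.145   0.1925] [255. 253.]
plate_handle 0.76 [ 0.3261 -0.2056  0.0435] [254. 308.]
guide_plate 0.91 [ 0.3218 -0.1868 -0.0006] [240. 284.]
guide_plate 0.89 [ 0.4914 -0.1382  0.1531] [257. 196.]
```

View pics/w2.png

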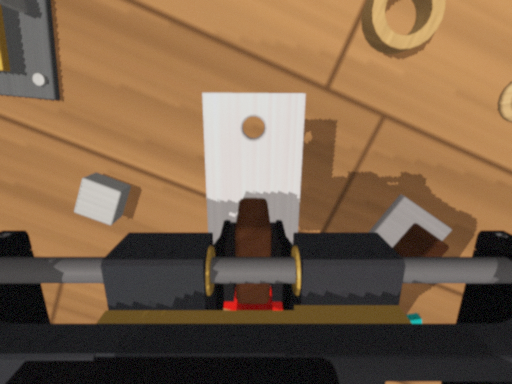

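The plate is held (hole at (254,127)). Next I move it beside the jig, which leaves the wrist camera a clear view of the jig.

Request:
arm_command(xyz=[[0.012,0.02,0.01],[0.03,0.05,0.02],[0.048,0.082,0.03],[0.066,0.113,0.04],[0.084,0.144,0.05],[0.098,0.168,0.05],[0.106,0.182,0.05],[0.106,0.182,0.05],[0.106,0.182,0.05],[0.106,0.182,0.05]], rot=[[0,0,-0.02],[0,0,-0.04],[0,0,-0.06],[0,0,-0.08],[0,0,-0.1],[0,0,-0.119],[0,0,-0.119],[0,0,-0.119],[0,0,-0.119],[0,0,-0.119]])

```text
time: 6.27
ee_pos: [0.5784, 0.0374, 0.2241]
eef_rot: [0.991, 0.136, -0.0, 0.0]
ft_force: [-0.4, -0.2, -1.9]
width: 0.0177
grip_force: 39.9
```

```bash
python3 - <<'E'
from h import *
np.set_printoptions(precision=4,suppress=True)
s=r.read_state();print(s['time'],s['ee_pos'],s['eef_rot'],s['width'],s['grip_force'])
T=np.array(r.camera_model('wrist')['T'])
im=save('wrist','w3')
for l in ['plate_hole','plate_handle','guide_plate','jig','bridge','pin_tip','bed_top']:
    for d in r.spot_point(l,'wrist')[:2]:
        p=w('wrist',d['at'],T); print(l,round(d['conf'],2),p,np.round(px('wrist',p)))
E
```

```text
6.2667 [0.5784 0.0374 0.2241] [ 0.9908  0.1356 -0.0005  0.0002] 0.01766927179755884 39.92101970856311
plate_hole 0.72 [0.6348 0.0517 0.2021] [254. 139.]
plate_hole 0.47 [ 0.2851 -0.3604  0.0041] [426. 383.]
plate_handle 0.7 [0.5772 0.0384 0.2437] [250. 253.]
guide_plate 0.61 [0.5968 0.0422 0.2015] [253. 197.]
jig 0.89 [0.5692 0.1886 0.0003] [143. 142.]
bridge 0.73 [0.627  0.2076 0.0612] [114.  93.]
bridge 0.71 [0.5769 0.0369 0.2415] [253. 253.]
pin_tip 0.82 [0.6283 0.202  0.0342] [130.  94.]
bed_top 0.73 [0.5696 0.1908 0.0314] [133. 144.]
```

View pics/w3.png

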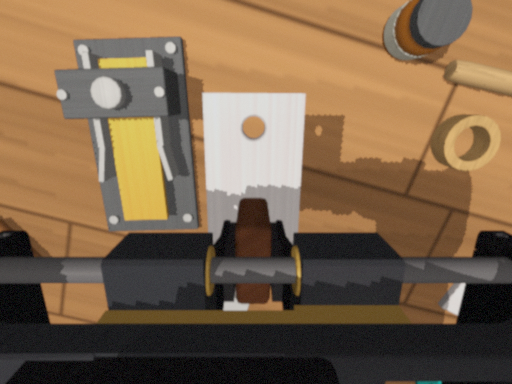

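The jig is clear in this view: foot corners (75,39), (184,37), (198,228), (107,229), bush top at (107,92), brass bed x ≈ 98–167. The held plate's hole is at (254,127), with front corners (203,93) and (305,93).

```bash
python3 - <<'E'
from h import *
np.set_printoptions(precision=4,suppress=True)
R=lambda u,v,z: ray('wrist',u,v,z)[:2]
ang=lambda a,b: np.degrees(np.arctan2(*(b-a)[::-1]))
C=[R(u,v,.01) for u,v in [(107,229),(198,228),(184,37),(75,39)]]
print('foot',C,np.mean(C,0),[np.linalg.norm(C[i]-C[(i+1)%4]) for i in range(4)])
print('yaw',ang(C[0],C[3]),ang(C[1],C[2]),ang(C[0],C[1])+90,ang(C[3],C[2])+90)
print('bush',R(107,92,.083))
print('bed edges front',R(123,221,.03),R(167,219,.03),'at bridge front',R(109,120,.03),R(154,118,.03))
zt=.2241-.0245+.012
print('hole top',R(254,127,zt),'front corners',R(203,93,zt),R(305,93,zt),'left edge yaw',ang(R(207,190,zt),R(203,93,zt)),ang(R(301,190,zt),R(305,93,zt)))
im=cv2.imread('pics/w3.png')[:,:,::-1].copy()
print('bed',rect(im,'wrist',(138,170),.03,(18,120,120),(35,255,255)))
E
```

```text
foot [array([0.4335, 0.2158]), array([0.4704, 0.0897]), array([0.7079, 0.1594]), array([0.6708, 0.2845])] [0.5706 0.1873] [np.float64(0.1313286024321344), np.float64(0.24753090745554165), np.float64(0.13048522437564813), np.float64(0.2469996838973035)]
yaw 16.14943706536652 16.345238837058606 16.30527156776772 16.538906038086566
bush [0.6275 0.205 ]
bed edges front [0.4629 0.1881] [0.4818 0.1313] at bridge front [0.591  0.2238] [0.6081 0.1713]
hole top [0.6429 0.0552] front corners [0.6536 0.0893] [0.6697 0.0317] left edge yaw 15.25828083998328 16.104028935866562
bed (array([537.5095, 178.6816], dtype=float32), (134.53697204589844, 59.74513244628906), np.float32(17.420753))
```

Request:
arm_command(xyz=[[-0.015,0.011,0],[-0.04,0.03,0],[-0.068,0.05,0],[-0.095,0.07,0],[-0.122,0.09,0],[-0.14,0.104,0],[-0.149,0.11,-0.01],[-0.149,0.11,-0.03],[-0.149,0.11,-0.06],[-0.149,0.11,-0.09],[-0.149,0.11,-0.115],[-0.149,0.11,-0.135],[-0.149,0.11,-0.15],[-0.149,0.11,-0.157],[-0.149,0.11,-0.157],[-0.149,0.11,-0.157],[-0.149,0.11,-0.157]], rot=[[0,0,0.012],[0,0,0.012],[0,0,0.012],[0,0,0.012],[0,0,0.012],[0,0,0.012],[0,0,0.012],[0,0,0.012],[0,0,0.012],[0,0,0.012],[0,0,0.012],[0,0,0.012],[0,0,0.012],[0,0,0.012],[0,0,0.012],[0,0,0.012],[0,0,0.012]])

```text
time: 8.08
ee_pos: [0.4305, 0.1486, 0.0687]
eef_rot: [0.99, 0.142, 0.001, 0.0]
ft_force: [-0.4, 1.1, -2.4]
width: 0.0177
grip_force: 39.9
```

```bash
python3 - <<'E'
from h import *
np.set_printoptions(precision=4,suppress=True)
s=r.read_state();print(s['time'],s['ee_pos'],s['eef_rot'],s['ft_force'],s['width'],s['grip_force'])
a=save('wrist','w4'); b=save('side','s4')
c=cv2.resize(b[150:270,140:330],(570,360),interpolation=cv2.INTER_CUBIC)
cv2.imwrite('pics/c4.png',np.vstack([np.pad(a[:240,:],((0,0),(0,58),(0,0))),c])[:,:,::-1])
E
```

```text
8.0833 [0.4305 0.1486 0.0687] [0.9899 0.1419 0.0009 0.    ] [-0.3917  1.0851 -2.4021] 0.017666769013956522 39.92135304812109
```

View pics/c4.png

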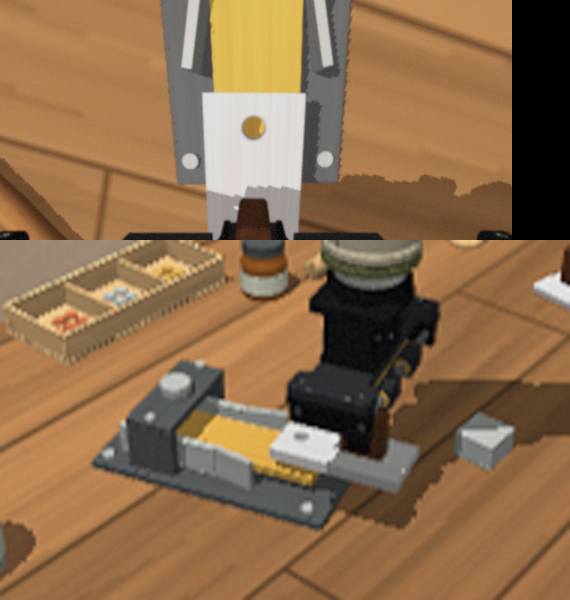

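The composite shows the plate level and lined up with the channel: hole at (254,127), bed centre line near column 257. I correct about 1 mm to the right while sliding in.

Request:
arm_command(xyz=[[0.0005,-0.0012,-0.002],[0.0105,0.0017,-0.002],[0.0205,0.0046,-0.002],[0.0305,0.0075,-0.002],[0.0405,0.0105,-0.002],[0.0505,0.0134,-0.002],[0.0605,0.0163,-0.002],[0.0705,0.0192,-0.002],[0.0805,0.0222,-0.002],[0.0905,0.0251,-0.002],[0.0905,0.0251,-0.002]], rot=[[0,0,0],[0,0,0],[0,0,0],[0,0,0],[0,0,0],[0,0,0],[0,0,0],[0,0,0],[0,0,0],[0,0,0],[0,0,0]])

```text
time: 9.1
ee_pos: [0.5226, 0.1742, 0.0654]
eef_rot: [0.99, 0.142, 0.0, -0.001]
ft_force: [-0.9, 0.1, -2.7]
width: 0.0173
grip_force: 39.9
```

Request:
arm_command(xyz=[[0.008,0.0023,0.001],[0.016,0.0047,0.001],[0.024,0.007,0.001],[0.032,0.0094,0.001],[0.038,0.011,0.001],[0.042,0.0123,0.001],[0.042,0.0123,0.001],[0.042,0.0123,0.001],[0.042,0.0123,0.001]], rot=[[0,0,0],[0,0,0],[0,0,0],[0,0,0],[0,0,0],[0,0,0],[0,0,0],[0,0,0],[0,0,0]])

```text
time: 9.85
ee_pos: [0.5618, 0.1857, 0.0665]
eef_rot: [0.99, 0.142, -0.0, 0.0]
ft_force: [0.4, -0.7, -2.9]
width: 0.0176
grip_force: 39.9
```

Request:
arm_command(xyz=[[0.002,0.0006,0],[0.002,0.0006,-0.002],[0.002,0.0006,-0.004],[0.002,0.0006,-0.006],[0.002,0.0006,-0.008],[0.002,0.0006,-0.009],[0.002,0.0006,-0.009],[0.002,0.0006,-0.009]], rot=[[0,0,0],[0,0,0],[0,0,0],[0,0,0],[0,0,0],[0,0,0],[0,0,0],[0,0,0]])

```text
time: 10.52
ee_pos: [0.5641, 0.1863, 0.0575]
eef_rot: [0.99, 0.142, -0.0, 0.0]
ft_force: [-0.3, 0.1, -1.6]
width: 0.0179
grip_force: 39.9
```

No contact force with the underside at about 33 mm, so the hole is over the pin. Now I press down.

Request:
arm_command(xyz=[[0,0,-0.0015],[0,0,-0.003],[0,0,-0.0045],[0,0,-0.006],[0,0,-0.0075],[0,0,-0.009],[0,0,-0.0105],[0,0,-0.0115],[0,0,-0.0115],[0,0,-0.0115],[0,0,-0.0115]], rot=[[0,0,0],[0,0,0],[0,0,0],[0,0,0],[0,0,0],[0,0,0],[0,0,0],[0,0,0],[0,0,0],[0,0,0],[0,0,0]])

```text
time: 11.43
ee_pos: [0.5644, 0.1864, 0.047]
eef_rot: [0.99, 0.142, 0.0, 0.0]
ft_force: [-4.4, -3.0, 10.3]
width: 0.0178
grip_force: 39.9
```

Request:
arm_command(xyz=[[-0.0005,-0.0001,0],[-0.001,-0.0003,-0.0005],[-0.001,-0.0003,-0.001],[-0.001,-0.0003,-0.0015],[-0.001,-0.0003,-0.0015],[-0.001,-0.0003,-0.0015]], rot=[[0,0,0],[0,0,0],[0,0,0],[0,0,0],[0,0,0],[0,0,0]])

```text
time: 11.93
ee_pos: [0.5644, 0.1864, 0.0466]
eef_rot: [0.99, 0.142, 0.001, 0.0]
ft_force: [-4.3, -3.1, 14.8]
width: 0.0176
grip_force: 39.9
```

```bash
python3 - <<'E'
from h import *
np.set_printoptions(precision=4,suppress=True)
s=r.read_state();print(s['time'],s['ee_pos'],s['eef_rot'],s['ft_force'],s['torque'],s['width'])
a=save('wrist','w5'); b=save('side','s5')
c=cv2.resize(b[150:270,140:330],(570,360),interpolation=cv2.INTER_CUBIC)
cv2.imwrite('pics/c5.png',np.vstack([np.pad(a[:240,:],((0,0),(0,58),(0,0))),c])[:,:,::-1])
E
```

```text
11.9333 [0.5644 0.1864 0.0466] [0.9899 0.1418 0.0014 0.0001] [-4.2906 -3.0876 14.8466] [-0.5075  1.0283  0.0364] 0.017613700083529048
```

View pics/c5.png

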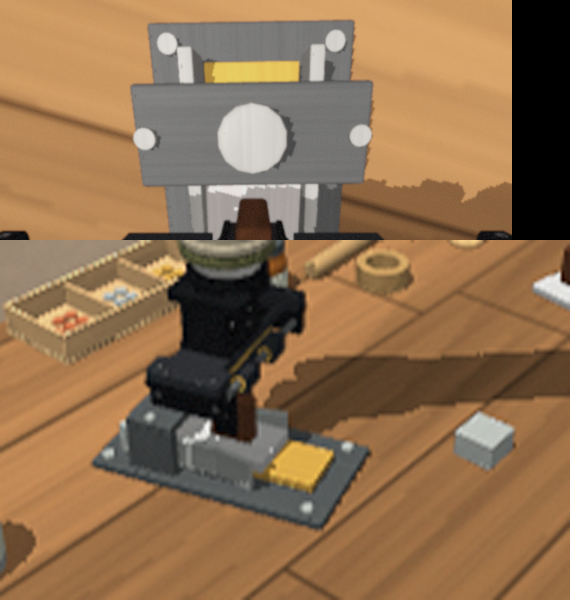

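The plate is under the bridge and flat in the channel, with the brass bed sunk. An extra 1.5 mm of commanded push moved it only 0.4 mm, so it's on the stop. I'll add a little margin, settle and hand in.

Request:
arm_command(xyz=[[0,0,-0.0005],[0,0,-0.001],[0,0,-0.001],[0,0,-0.001],[0,0,-0.001],[0,0,-0.001],[0,0,-0.001],[0,0,-0.001]], rot=[[0,0,0],[0,0,0],[0,0,0],[0,0,0],[0,0,0],[0,0,0],[0,0,0],[0,0,0]])

```text
time: 12.7
ee_pos: [0.5644, 0.1865, 0.0465]
eef_rot: [0.99, 0.142, 0.001, 0.0]
ft_force: [-7.8, -3.9, 25.6]
width: 0.0178
grip_force: 40.0
```

```bash
python3 -c "
from bench import r
print(r.close_job())"
```

```text
the job is handed in; nothing more can be done
None
```

I handed the job in at about 12.7 s with the guide plate's hole over the pin and the plate pressed flat. The bed was on its stop, judging by the underside at about 22 mm and no further travel at about 26 N. The gripper was still holding it down, nothing else on the table was touched, and the hand-in gave no verdict.

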